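# Run a fingertip along the row and shut the sample tubes

## Task

Shut the five large snap-lid tubes in the bigger rack: with a fingertip, run lightly along their row from the hinge side of the first tube to the last, so that the finger folds each lid over and presses it fully shut, one after the other. Touch only, grip and lift nothing; do not shove the rack along the bench, leave the rack of small tubes untouched with its lids open, and disturb nothing else on the bench. Finish with the finger clear.

Things in the scene. Friction and masses are not known exactly. Their poses are not given: they have to be found in the camera images.
- tube_rack: Loose blue rack, 100 mm deep (its x), 210 mm long (its y), deck 65 mm high, 0.65 to 1 kg, turned any way round. Origin: centre of its underside. Five large snap-lid tubes, 28 mm across, stand in a row at x = -24 mm, y = -80, -40, 0, 40, 80 mm. Behind them (x = 24 mm, y = -60 to 60 mm) stand four slim tubes with grey screw caps 22 mm across, tops at 95 mm, not part of the job.
- first_tube (a point): Centre of the rim of the first large tube (y = -80 mm on the rack), 93 mm above the bench.
- last_tube (a point): Centre of the rim of the fifth and last large tube (y = 80 mm on the rack), 93 mm above the bench. The direction from first_tube to last_tube is the rack's +y. Every lid is hinged on its tube's -y side.
- lid1 (a joint): Hinge of the first large tube's lid, rad: 0 shut, grows as it opens, to 2.1. All five lids are alike: white disc 28 mm across, 4 mm thick; hinge at rim height 16 mm to -y of the tube's axis, finger tab at +y. Shut, it reaches from 16 mm behind to 19 mm ahead of the axis and its top face (17 mm across, edge bevelled down by 3 mm) is 97 mm above the bench.
- lid2 (a joint): The second lid, as lid1. The lids start open at 1.4 to 1.95 rad: about upright, outer face to -y, tip up to 130 mm above the bench and up to 14 mm behind the hinge. Pushing the outer face towards +y folds the lid down.
- lid3 (a joint): The third lid, as lid1. The hinges turn with a slight drag (0.005 Nm, about 0.2 N at the tab, more near the hinge): a lid stays where it is left and does not spring back.
- lid4 (a joint): The fourth lid, as lid1.
- lid5 (a joint): The fifth lid, as lid1.
- small_rack: Bystander, to be left open and untouched: a loose blue rack 55 by 140 mm holding five small snap-lid tubes (17 mm across, 26 mm apart along its y, rims 68 mm above the bench, open lids up to 91 mm). Origin at the centre of its underside.
- bottle_mid: Bystander: white square dropper bottle with a red spout, 27 by 27 by 86 mm, loose, between the two racks. Origin under its centre.
- bottle_side: Bystander: white square dropper bottle with a red spout, 29 by 29 by 90 mm, loose, on the right. Origin under its centre.
- dishes: Bystander: stack of two culture dishes, 92 mm across, 31 mm high, loose, beyond the gap between the racks. Origin under its centre.
- slide_box: Bystander: cardboard box of slides, 57 by 87 by 23 mm, loose, on the near side of the gap between the racks. Origin under its centre.
- beaker: Bystander: empty beaker, 68 mm across, 85 mm high, loose, on the left. Origin under its centre.

How it is judged:
On the way, in this order (a step that is already met when the one before it is completed fails the run):
1. lid 1 is shut, the lids after it still open (value of joint lid1 below 0.12 rad and value of joint each of lid2, lid3, lid4, lid5 above 0.12 rad), for 0.02 s.
2. lid 2 is shut, the lids after it still open (value of joint lid2 below 0.12 rad and value of joint each of lid3, lid4, lid5 above 0.12 rad), for 0.02 s.
3. lid 3 is shut, the lids after it still open (value of joint lid3 below 0.12 rad and value of joint each of lid4, lid5 above 0.12 rad), for 0.02 s.
4. lid 4 is shut, the lids after it still open (value of joint lid4 below 0.12 rad and value of joint lid5 above 0.12 rad), for 0.02 s.
5. lid 5 is shut (value of joint lid5 below 0.12 rad), for 0.02 s.
At the end, for the whole second after the job is handed in: All five large lids shut in order (each under 0.10 rad, about 3 mm at the tab); their rack upright, at rest, never lifted, within 25 mm of its start; small rack untouched; no bystander moved over 15 mm (value of joint each of lid1, lid2, lid3, lid4, lid5 below 0.1 rad and angle between tube_rack's own z axis and vertical below 0.05 rad and height (world z) of tube_rack below 0.005 m and distance of tube_rack from where it was at the start of the episode below 0.025 m and linear speed of tube_rack below 0.02 m/s and distance of each of small_rack, bottle_mid, bottle_side, dishes, slide_box, beaker from where it was at the start of the episode below 0.015 m).
It fails at once if the tube rack is lifted or tipped (height (world z) of tube_rack above 0.01 m or angle between tube_rack's own z axis and vertical above 0.12 rad).
It fails at once if the tube rack is shoved more than 25 mm along the bench (distance of tube_rack from where it was at the start of the episode above 0.025 m).
It fails at once if the large tubes or their rack are pressed with more than 40 N (contact force between any of the arm, the fingers and tube_rack above 40 N).
It fails at once if the fingers touch the small rack or its tubes (contact force between any of the arm, the fingers and small_rack above 0.5 N).
It fails at once if a bystander is moved more than 15 mm (distance of any of small_rack, bottle_mid, bottle_side, dishes, slide_box, beaker from where it was at the start of the episode above 0.015 m).
It also fails if it takes over 38 s, if anything falls off the work surface, if the arm or the gripper's body presses on something with over 40 N, if the wrist force passes 120 N, or if a joint passes its speed limit or range.

## Robot

A 7-joint arm with a two-finger parallel gripper is mounted at the origin on the work surface. World frame = base frame: x ahead of the robot, y to its left, z up, the work surface at z = 0. Lengths are in m, angles in rad, forces in N, time in s.
With the tool pointing down it reaches from about 0.4 to 0.875 m from the base axis. Payload 19.3 kg.
Tool frame: the origin (TCP) lies on the centre line of the jaws, within the pads' length; the fingertips stand 14 mm ahead of it and the grasp point (between the pads) lies 5 mm behind it; z points along the fingers, y is the line along which they close (so a half turn about z gives the same grasp; the last joint's range is limited). The gripper opens to 85 mm and grips with 20 to 120 N. Pads are 22 mm wide; open, the fingers measure 114 mm over their backs; the gripper's body (76 mm by 85 mm) begins 54 mm behind the grasp point. The pads swing forward as they close: fully open they stand 13 mm farther back than shut.
Start: joints at [-1.381, 0.521, -0.036, 1.599, 0.021, 1.021, -0.113], TCP at [0.161, 0.604, 0.245] pointing down, gripper open.
Joint ranges: [-2.91, 2.91], [-0.3, 2.13], [-1.5, 1.42], [0.17, 2.43], [-1.26, 4.41], [0.16, 1.93], [-2.52, 2.52]. Speed limits (rad/s): [1.89, 1.89, 2.39, 2.39, 3.01, 3.01, 3.01].

## Interface

Orientations are given as [roll, pitch, yaw] about the fixed x, y, z axes, in that order (R = Rz(yaw) Ry(pitch) Rx(roll)).
In Python, from workcell import bot, grab_frame, regions_of gives the robot as it stands. The module is installed in compiled form; this text tells all that it offers.
- The arm moves only by the tool play_rows, never from a script. Its argument "plan" is a list of rows, each a list of 3 entries, a list of its own where there are three numbers: the shift along the tool's x, y, z in units of 2.5 cm (1.0 is 2.5 cm), then the turn, a rotation vector about the tool's x, y, z in units of 0.15 rad (1.0 is 0.15 rad), then the closure, from -1 (fully open) to 1 (shut). In form: [[[tx, ty, tz], [rx, ry, rz], jaw], ...]. A call has 1 to 20 rows; each row shifts and turns the commanded pose from where the row before left it, along the tool's axes as they then stand; what a row does not reach is not made up. A row lasts 1/8 s, in which the tool goes at most 62.5 mm and 10.7 degrees, less where a joint would pass 70% of its speed; a pose out of reach is approached as far as the arm can. A call with a number of a shift or a turn outside -1 to 1 is refused whole. A call with a gripper value outside its range is refused whole. The fingers move at their own pace and stop on an object; "newtons" is the grip in N (left out, the last holds). Time passes only in rows, so rows that do not move let the fingers close. It gives the time, the measured TCP pose, the force, the opening and the grip force at its end, in the units of the state.
- bot.observe(): the state, without advancing time (a new reading comes with each control period).
- grab_frame(name): name is "scene" or "top" or "wrist"; returns a dict with "pixels" (384x512x3 uint8, red, green, blue), "depth" (384x512 float32, m along the optical axis (not along the pixel's ray), 0 where there is no reading), "camera_matrix" (3x3 intrinsics, pixels), "R" (3x3) and "t" (3): a world point X has camera coordinates R X + t. Camera axes: x right, y down, z forward; pixel columns grow to the right and rows downward; lengths in m; the calibration is good to about 2 mm. A picture is of the moment at which its call begins.
- bot.job_done(): hands the job in; it is judged then, once.
Trained networks look in the newest picture that a camera, given by its name, has taken for a name from the list of things; names that differ only in an ending like _2 or _b are one class to them, and where a whole thing is asked for, a point or a joint stands for the part that bears it (a point fixed in the world has none). Each returns a list of dicts, best first, with "p" (0 to 1); they miss things now and then, are a little off and sometimes report something else, mostly with a low value. They report only what shows in the picture. A call takes as long as a camera call.
- regions_of(thing, camera): "mask" (384x512 bool, what is visible of it) and "box" ([left, top, right, bottom] in pixels, round what is visible of it).
The state is a dict: "clock": time; "qpos": joint angles; "qd": joint speeds; "joint_efforts": joint torques, N m; "position": TCP position; "tool_rot": TCP orientation; "force": force on the tool from outside, world axes, zero at the start; "moment": the same for the moment, N m; "grip_width": finger opening in m; "finger_force": force on a finger pad.
Only numpy, scipy, OpenCV 4.12 (cv2) and the standard library are available. Lean on these libraries where they do the work, as an engineer would, in place of code of your own. Each camera call takes 0.05 s, during which the arm holds its last target. There are 200 camera calls.

## Working session

There is one attempt and no reset: what is moved stays moved. The work goes in short steps, Python scripts to look and compute and a tool call to move; the robot and the scene stay as the last step left them, time stands still between calls to the robot, and variables do not carry over. Pictures are saved under pics/ and viewed, at most 10 in all, crops included, and the job is handed in when it is done.

Besides the shell and the picture viewer there is one more tool, called after "Emit:" in YAML: its name, and indented under it one key for each argument. play_rows: Moves the arm, as the interface text tells. Its arguments: {"type":"object","properties":{"plan":{"type":"array"},"newtons":{"type":"number"}},"required":["plan"]}

```bash
mkdir -p pics; cat > h.py <<'E'
import numpy as np, cv2
from workcell import bot, grab_frame, regions_of
def cloud(f):
    d=f["depth"];K=f["camera_matrix"];v,u=np.mgrid[:d.shape[0],:d.shape[1]]
    P=np.stack([(u-K[0,2])/K[0,0]*d,(v-K[1,2])/K[1,1]*d,d],-1)
    W=(P-f["t"])@f["R"]; W[d==0]=np.nan
    return W
def save(f,n): cv2.imwrite("pics/"+n,f["pixels"][...,::-1])
E
python3 - <<'E'
from h import *
s=bot.observe();print({k:np.round(v,3) for k,v in s.items()})
for c in ["scene","top"]:
    f=grab_frame(c);save(f,c+".png");W=cloud(f);np.savez("/tmp/"+c+".npz",W=W,px=f["pixels"],K=f["camera_matrix"],R=f["R"],t=f["t"])
    print(c,"campos",np.round(-f["R"].T@f["t"],3))
    for t in ["tube_rack","first_tube","last_tube","lid1","small_rack","bottle_mid","bottle_side","dishes","slide_box","beaker"]:
        for r in regions_of(t,c)[:6]:
            m=r["mask"];p=np.nanmedian(W[m],0) if m.any() else None
            print(t,round(r["p"],2),np.round(r["box"]),np.round(p,3))
a=cv2.imread("pics/scene.png");b=cv2.imread("pics/top.png")
E
```

```text
{'clock': np.float64(0.0), 'qpos': array([-1.381,  0.522, -0.036,  1.6  ,  0.021,  1.021, -0.113]), 'qd': array([ 0.001,  0.   ,  0.001,  0.   , -0.001,  0.001, -0.001]), 'joint_efforts': array([-0.0000e+00, -9.2710e+01,  1.9800e+00, -3.6993e+01,  1.8000e-02,
        8.0000e-03, -0.0000e+00]), 'position': array([0.161, 0.604, 0.245]), 'tool_rot': array([-3.14 ,  0.   ,  2.882]), 'force': array([-0.506, -0.737, -0.771]), 'moment': array([ 0.003,  0.053, -0.015]), 'finger_force': np.float64(0.0), 'grip_width': np.float64(0.086)}
scene campos [ 0.872 -0.384  0.885]
tube_rack 0.62 [177. 210. 257. 294.] [ 0.603 -0.195  0.065]
tube_rack 0.21 [199. 156. 228. 190.] [ 0.437 -0.012  0.023]
first_tube 0.92 [173. 206. 263. 295.] [ 0.604 -0.195  0.065]
first_tube 0.3 [217. 256. 224. 263.] [ 0.644 -0.218  0.119]
last_tube 0.6 [232. 270. 239. 272.] [ 0.68  -0.223  0.118]
lid1 0.54 [231. 270. 239. 277.] [ 0.68  -0.223  0.116]
lid1 0.51 [220. 258. 226. 262.] [ 0.644 -0.218  0.119]
lid1 0.49 [184. 222. 193. 228.] [ 0.527 -0.2    0.115]
small_rack 0.74 [270. 132. 323. 164.] [0.575 0.191 0.039]
small_ra
[... 264 characters left out ...]
.] [ 0.437 -0.01   0.022]
beaker 0.69 [305.  74. 323. 107.] [0.493 0.395 0.057]
top campos [0.289 0.008 1.465]
tube_rack 0.84 [277. 152. 312. 222.] [ 0.573 -0.185  0.065]
first_tube 0.67 [277. 158. 313. 222.] [ 0.578 -0.186  0.065]
first_tube 0.42 [230. 228. 258. 252.] [ 0.427 -0.01   0.021]
last_tube 0.94 [274. 155. 314. 224.] [ 0.575 -0.186  0.065]
small_rack 0.66 [166. 182. 202. 225.] [0.56  0.194 0.039]
bottle_mid 0.53 [238. 190. 246. 203.] [ 0.566 -0.003  0.056]
bottle_side 0.42 [363. 199. 374. 205.] [ 0.521 -0.43   0.056]
dishes 0.61 [220. 144. 246. 172.] [0.71  0.012 0.029]
slide_box 0.87 [230. 229. 258. 253.] [ 0.427 -0.006  0.022]
beaker 0.7 [108. 216. 132. 235.] [0.493 0.412 0.041]
```

```bash
python3 - <<'E'
import cv2,numpy as np
a=cv2.imread("pics/scene.png")[190:310,150:290];b=cv2.imread("pics/top.png")[140:235,255:335]
a=cv2.resize(a,None,fx=3.5,fy=3.5,interpolation=2);b=cv2.resize(b,None,fx=3.8,fy=3.8,interpolation=2)
o=np.zeros((420,800,3),np.uint8);o[:a.shape[0],:a.shape[1]]=a;o[:b.shape[0],490:490+b.shape[1]]=b
cv2.imwrite("pics/crops.png",o)
E
```

```text
(no output)
```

View pics/crops.png

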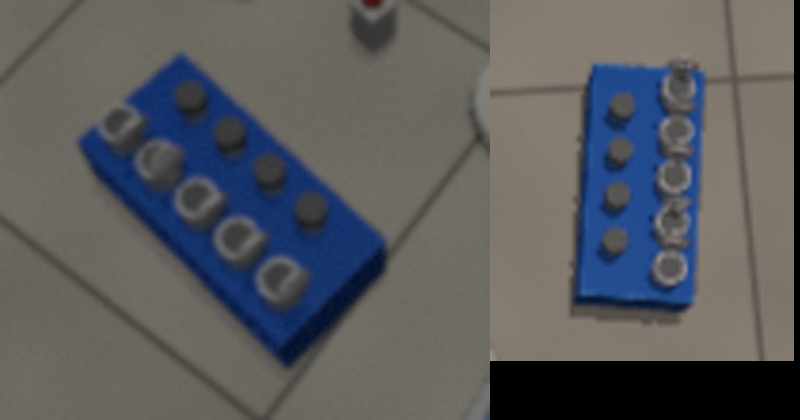

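View pics/scene.png

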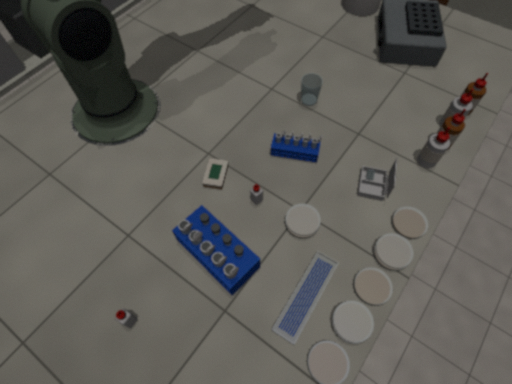

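The scene picture shows the tube rack at pixels x 177–257, y 210–294 with the beaker, small rack, bottles, slide box and dishes well apart from it. In the top crop the five lids stand on the upper (world +x) side of the tubes, so the rack's +y points to about world −x. Next I fit the deck.

```bash
cat >> h.py <<'E'
def rack(W,px):
    hsv=cv2.cvtColor(px,cv2.COLOR_RGB2HSV)
    with np.errstate(invalid='ignore'):
        m=(hsv[...,0]>100)&(hsv[...,0]<130)&(hsv[...,1]>120)&(abs(W[...,2]-.065)<.008)&(W[...,1]<-.08)&(W[...,1]>-.35)&(W[...,0]>.35)&(W[...,0]<.8)
    P=W[m]; r=cv2.minAreaRect(P[:,:2].astype(np.float32)*1000)
    box=cv2.boxPoints(r); e=[box[1]-box[0],box[2]-box[1]]; L=max(e,key=np.linalg.norm)
    L=L/np.linalg.norm(L); L=L*(-1 if L[0]>0 else 1)
    ydir=L; xdir=np.array([L[1],-L[0]])
    return m,P,np.array(r[0]),r[1],xdir,ydir
E
python3 - <<'E'
from h import *
for c in ["scene","top"]:
    z=np.load(f"/tmp/{c}.npz");m,P,cc,sz,x,y=rack(z["W"],z["px"])
    print(c,len(P),np.round(cc,1),np.round(sz,1),"ydir",np.round(y,3),"z",np.median(P[:,2]))
    print(" first",cc-24*x-80*y,"last",cc-24*x+80*y)
    # tall points about the row
    W=z["W"];h=W[(W[...,2]>.085)&(W[...,2]<.15)&(abs(W[...,0]*1000-cc[0])<130)&(abs(W[...,1]*1000-cc[1])<80)]
    q=(h[:,:2]*1000-cc)
    for zz,a,b in sorted(zip((h[:,2]*1000).round(),(q@x).round(),(q@y).round()),key=lambda t:t[2])[::2]: print((a,b,zz),end=" ") if c=="scene" else 0
E
```

```text
scene 2106 [ 587.4 -185. ] [ 98.6 209.8] ydir [-0.99  0.14] z 0.06470949050546215
 first [ 663.2795949  -219.88527393] last [ 504.84470415 -197.56075191]
(np.float64(-21.0), np.float64(-99.0), np.float64(118.0)) (np.float64(-27.0), np.float64(-99.0), np.float64(116.0)) (np.float64(-22.0), np.float64(-99.0), np.float64(106.0)) (np.float64(-14.0), np.float64(-98.0), np.float64(107.0)) (np.float64(-18.0), np.float64(-98.0), np.float64(110.0)) (np.float64(-21.0), np.float64(-98.0), np.float64(110.0)) (np.float64(-27.0), np.float64(-98.0), np.float64(109.0)) (np.float64(-22.0), np.float64(-98.0), np.float64(97.0)) (np.float64(-30.0), np.float64(-98.0), np.float64(107.0)) (np.float64(-25.0), np.float64(-98.0), np.float64(96.0)) (np.float64(-31.0), np.float64(-98.0), np.float64(103.0)) (np.float64(-13.0), np.float64(-97.0), np.float64(111.0)) (np.float64(-24.0), np.float64(-97.0), np.float64(120.0)) (np.float64(-28.0), np.float64(-97.0), np.float64(115.0)) (np.float64(-34.0), np.float64(-97.0), np.float64(115.0)) (np.float64(-20.0), np.float64(-96.0), np.float64(130.0)) (np.float64(-12.0), 
[... 25660 characters left out ...]
28.0), np.float64(87.0), np.float64(93.0)) (np.float64(-17.0), np.float64(88.0), np.float64(92.0)) (np.float64(-30.0), np.float64(88.0), np.float64(94.0)) (np.float64(-20.0), np.float64(89.0), np.float64(95.0)) (np.float64(-26.0), np.float64(89.0), np.float64(93.0)) (np.float64(-16.0), np.float64(91.0), np.float64(92.0)) (np.float64(-24.0), np.float64(91.0), np.float64(93.0)) (np.float64(-31.0), np.float64(91.0), np.float64(92.0)) (np.float64(-26.0), np.float64(92.0), np.float64(95.0)) (np.float64(-29.0), np.float64(93.0), np.float64(92.0)) top 1143 [ 583.6 -187.1] [ 98.2 210.5] ydir [-0.991  0.134] z 0.06413644097571726
 first [ 659.70521259 -221.58337021] last [ 501.15050983 -200.12628937]
```

Deck fits (98.6 × 209.8 mm, z 64.7 mm) and the rims read 93 mm, so the poses agree to about 4 mm between the views. First move goes to behind the first lid, jaws shut.

Emit:
play_rows:
  plan:
    - [[0,0,0],[0,0,-0.81],1]
    - [[-0.88,-1,0],[0,0,0],1]
    - [[-0.88,-1,0],[0,0,0],1]
    - [[-0.88,-1,0],[0,0,0],1]
    - [[-0.88,-1,0],[0,0,0],1]
    - [[-0.88,-1,0],[0,0,0],1]
    - [[-0.88,-1,0],[0,0,0],1]
    - [[-0.88,-1,0],[0,0,0],1]
    - [[-0.88,-1,0],[0,0,0],1]
    - [[-0.88,-1,0],[0,0,0],1]
    - [[-0.88,-1,0],[0,0,0],1]
    - [[-0.88,-1,0],[0,0,0],1]
    - [[-0.88,-1,0],[0,0,0],1]
    - [[-0.88,-1,0],[0,0,0],1]
    - [[-0.88,-1,0],[0,0,0],1]
    - [[-0.88,-1,0],[0,0,0],1]
    - [[-0.88,-1,0],[0,0,0],1]
    - [[-0.88,-1,0],[0,0,0],1]
    - [[-0.88,-1,0],[0,0,0],1]
    - [[-0.88,-1,0],[0,0,0],1]
  newtons: 20

```text
clock: 3.6
position: [0.5096, 0.075, 0.2454]
tool_rot: [3.141, 0.0, 3.003]
force: [0.3, 0.9, -0.1]
grip_width: -0.0001
finger_force: 0.0
```

Emit:
play_rows:
  plan:
    - [[-0.876,-0.989,0],[0,0,0],1]
    - [[-0.876,-0.989,0],[0,0,0],1]
    - [[-0.876,-0.989,0],[0,0,0],1]
    - [[-0.876,-0.989,0],[0,0,0],1]
    - [[-0.876,-0.989,0],[0,0,0],1]
    - [[-0.876,-0.989,0],[0,0,0],1]
    - [[-0.876,-0.989,0],[0,0,0],1]
    - [[-0.876,-0.989,0],[0,0,0],1]
    - [[-0.876,-0.989,0],[0,0,0],1]
    - [[-0.876,-0.989,0],[0,0,0],1]
    - [[-0.876,-0.989,0],[0,0,0],1]
    - [[0,0,0],[0,0,0],1]

```text
clock: 5.1
position: [0.7102, -0.2291, 0.2444]
tool_rot: [-3.141, -0.001, 3.001]
force: [-0.4, 0.6, -0.6]
grip_width: 0.0002
finger_force: 0.0
```

```bash
python3 - <<'E'
from h import *
s=bot.observe();print(np.round(s["position"],4),np.round(s["tool_rot"],3),s["clock"],np.round(s["qpos"],2))
f=grab_frame("wrist");save(f,"wrist1.png");W=cloud(f);np.savez("/tmp/w1.npz",W=W,px=f["pixels"])
print(np.round(-f["R"].T@f["t"],3),np.round(f["R"][2],2))
m,P,c,sz,x,y=rack(W,f["pixels"]);print(len(P),c,sz,y,np.median(P[:,2]))
d=f["depth"]; T=W[(d>0)]
near=T[(np.linalg.norm(T[:,:2]-s["position"][:2],axis=1)<.04)&(T[:,2]>.15)]
if len(near): print("finger pts zmin",np.percentile(near[:,2],[0,2,10]),near.min(0),near.max(0),len(near))
E
```

```text
[ 0.7102 -0.2291  0.2444] [-3.141e+00 -1.000e-03  3.001e+00] 5.1 [ 0.13  0.74  0.19  1.23 -0.14  1.19  1.76]
[ 0.63  -0.217  0.373] [ 0.31 -0.05 -0.95]
9848 [ 617.34588623 -189.42578125] (99.34114837646484, 142.8207244873047) [-0.990298   0.1389605] 0.06472272483488506
finger pts zmin [0.23226628 0.24610253 0.27440072] [ 0.68690622 -0.26867281  0.23226628] [ 0.72471348 -0.18915044  0.32506708] 25308
```

View pics/wrist1.png

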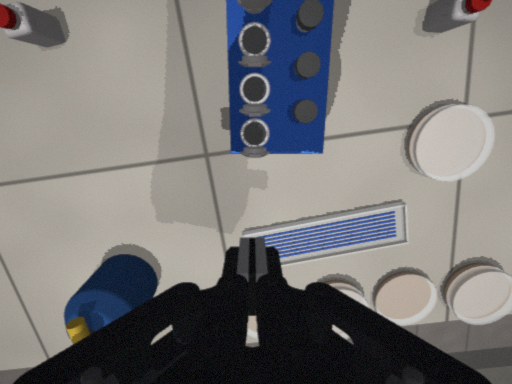

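The wrist picture shows the near end of the rack (pixels x 230–330, bottom edge at y 152) with tubes 1–3 and their upright lids at (255,135), (255,90), (255,40), and the shut finger at (250,260), lined up with the row. The three views agree on first ≈ (0.661, −0.220), last ≈ (0.5025, −0.198). Now I come down behind lid 1.

Emit:
play_rows:
  plan:
    - [[0,0.07,0.5],[0,0,0],1]
    - [[0,0,0.6],[0,0,0],1]
    - [[0,0,0.6],[0,0,0],1]
    - [[0,0,0.6],[0,0,0],1]
    - [[0,0,0.6],[0,0,0],1]
    - [[0,0,0.6],[0,0,0],1]
    - [[0,0,0.6],[0,0,0],1]
    - [[0,0,0.5],[0,0,0],1]
    - [[0,0,0.4],[0,0,0],1]
    - [[0,0,0],[0,0,0],1]

```text
clock: 6.4
position: [0.7101, -0.2248, 0.1195]
tool_rot: [3.141, -0.001, 3.003]
force: [0.1, -0.0, 0.9]
grip_width: -0.0002
finger_force: 0.0
```

Emit:
play_rows:
  plan:
    - [[0.24,-0.06,0],[0,0,0],1]
    - [[0.24,0,0],[0,0,0],1]
    - [[0.24,0,0],[0,0,0],1]
    - [[0.24,0,0],[0,0,0],1]
    - [[0.24,0,0],[0,0,0],1]
    - [[0.24,0,0],[0,0,0],1]
    - [[0.24,0,0],[0,0,0],1]
    - [[0.24,0,0],[0,0,0],1]
    - [[0,0,0],[0,0,0],1]

```text
clock: 7.52
position: [0.6623, -0.2198, 0.1204]
tool_rot: [3.142, -0.0, 3.003]
force: [-0.3, 0.8, -0.1]
grip_width: -0.0004
finger_force: 0.0
```

```bash
python3 - <<'E'
from h import *
f=grab_frame("wrist");c=f["pixels"][120:300,150:390]
cv2.imwrite("pics/w2.png",cv2.resize(c[...,::-1],None,fx=3,fy=3,interpolation=2))
s=bot.observe();print(np.round(s["position"],4),np.round(s["force"],2))
f=grab_frame("scene");m,P,c,sz,x,y=rack(cloud(f),f["pixels"]);print(c,sz,y)
E
```

```text
[ 0.6626 -0.2198  0.1204] [-0.36  0.64  0.5 ]
[ 587.09368896 -185.02059937] (98.95870208740234, 211.28562927246094) [-0.99014443  0.14004998]
```

View pics/w2.png

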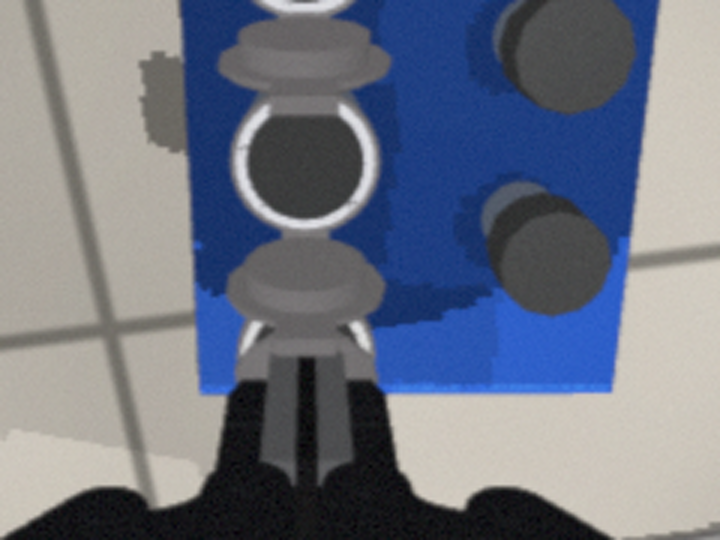

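The crop shows the finger centred on the row at (305,400) with lid 1 folded down most of the way under it, and lids 2 and 3 still standing at (305,275) and (305,60); the rack has not moved. Now I press down in small steps.

Emit:
play_rows:
  plan:
    - [[0,0,0.12],[0,0,0],1]
    - [[0,0,0.12],[0,0,0],1]
    - [[0,0,0.1],[0,0,0],1]
    - [[0,0,0],[0,0,0],1]

```text
clock: 8.12
position: [0.6626, -0.2198, 0.1115]
tool_rot: [-3.142, -0.0, 3.003]
force: [-0.6, -0.1, 0.8]
grip_width: -0.0004
finger_force: 0.0
```

Emit:
play_rows:
  plan:
    - [[0,0,0.04],[0,0,0],1]
    - [[0,0,0],[0,0,0],1]

```text
clock: 8.38
position: [0.6628, -0.2199, 0.1111]
tool_rot: [3.142, 0.0, 3.003]
force: [-1.5, 1.3, 3.7]
grip_width: 0.0
finger_force: 2.1
```

Emit:
play_rows:
  plan:
    - [[0,0,0.03],[0,0,0],1]
    - [[0,0,0],[0,0,0],1]

```text
clock: 8.62
position: [0.6628, -0.2199, 0.111]
tool_rot: [3.142, 0.0, 3.003]
force: [-4.2, 2.3, 13.7]
grip_width: 0.0002
finger_force: 6.7
```

Emit:
play_rows:
  plan:
    - [[0,0,-0.18],[0,0,0],1]
    - [[0,0,-0.18],[0,0,0],1]
    - [[0.2,0,0],[0,0,0],1]
    - [[0.2,0,0],[0,0,0],1]
    - [[0.2,0,0],[0,0,0],1]
    - [[0.2,0,0],[0,0,0],1]
    - [[0.2,0,0],[0,0,0],1]
    - [[0.2,0,0],[0,0,0],1]
    - [[0.2,0,0],[0,0,0],1]
    - [[0.2,0,0],[0,0,0],1]
    - [[0,0,0],[0,0,0],1]

```text
clock: 10.0
position: [0.6227, -0.2143, 0.1191]
tool_rot: [3.142, -0.0, 3.003]
force: [0.5, 0.3, -1.4]
grip_width: 0.0001
finger_force: 0.0
```

```bash
python3 - <<'E'
from h import *
f=grab_frame("scene");c=f["pixels"][200:300,165:285]
cv2.imwrite("pics/s3.png",cv2.resize(c[...,::-1],None,fx=5,fy=5,interpolation=2))
s=bot.observe();print(np.round(s["position"],4),np.round(s["force"],2),s["clock"])
m,P,c,sz,x,y=rack(cloud(f),f["pixels"]);print(c,sz,y)
E
```

```text
[ 0.623  -0.2143  0.1191] [ 0.69 -0.37  0.11] 10.05
[ 587.65301514 -185.19711304] (98.19007873535156, 209.9164581298828) [-0.99042946  0.13802023]
```

View pics/s3.png

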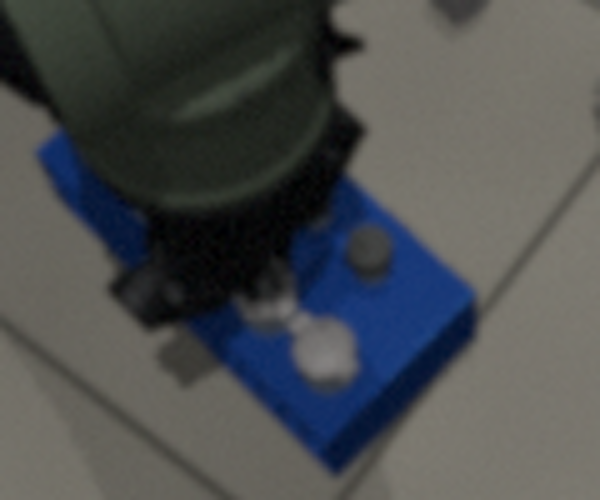

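The scene crop shows lid 1 shut at (325,352), a white disc lying over its tube, and the finger at tube 2; the rack has not moved. Next come the press on lid 2 and then the run to lid 3.

Emit:
play_rows:
  plan:
    - [[0,0,0.12],[0,0,0],1]
    - [[0,0,0.12],[0,0,0],1]
    - [[0,0,0.06],[0,0,0],1]
    - [[0,0,0.04],[0,0,0],1]
    - [[0,0,0],[0,0,0],1]

```text
clock: 10.68
position: [0.623, -0.2143, 0.111]
tool_rot: [3.142, -0.0, 3.003]
force: [-4.0, 1.8, 9.6]
grip_width: 0.0001
finger_force: 4.8
```

Emit:
play_rows:
  plan:
    - [[0,0,-0.17],[0,0,0],1]
    - [[0,0,-0.17],[0,0,0],1]
    - [[0.2,0,0],[0,0,0],1]
    - [[0.2,0,0],[0,0,0],1]
    - [[0.2,0,0],[0,0,0],1]
    - [[0.2,0,0],[0,0,0],1]
    - [[0.2,0,0],[0,0,0],1]
    - [[0.2,0,0],[0,0,0],1]
    - [[0.2,0,0],[0,0,0],1]
    - [[0.2,0,0],[0,0,0],1]
    - [[0,0,0.12],[0,0,0],1]
    - [[0,0,0.12],[0,0,0],1]
    - [[0,0,0.06],[0,0,0],1]
    - [[0,0,0.04],[0,0,0],1]
    - [[0,0,0],[0,0,0],1]

```text
clock: 12.55
position: [0.5835, -0.2088, 0.111]
tool_rot: [3.141, 0.0, 3.003]
force: [-3.2, 1.7, 10.8]
grip_width: 0.0003
finger_force: 5.3
```

Emit:
play_rows:
  plan:
    - [[0,0,-0.17],[0,0,0],1]
    - [[0,0,-0.17],[0,0,0],1]
    - [[0.2,0,0],[0,0,0],1]
    - [[0.2,0,0],[0,0,0],1]
    - [[0.2,0,0],[0,0,0],1]
    - [[0.2,0,0],[0,0,0],1]
    - [[0.2,0,0],[0,0,0],1]
    - [[0.2,0,0],[0,0,0],1]
    - [[0.2,0,0],[0,0,0],1]
    - [[0.2,0,0],[0,0,0],1]
    - [[0,0,0.12],[0,0,0],1]
    - [[0,0,0.12],[0,0,0],1]
    - [[0,0,0.06],[0,0,0],1]
    - [[0,0,0.04],[0,0,0],1]
    - [[0,0,0],[0,0,0],1]

```text
clock: 14.42
position: [0.5438, -0.2033, 0.111]
tool_rot: [3.141, 0.0, 3.003]
force: [-3.9, 1.1, 12.1]
grip_width: -0.0001
finger_force: 5.6
```

Emit:
play_rows:
  plan:
    - [[0,0,-0.17],[0,0,0],1]
    - [[0,0,-0.17],[0,0,0],1]
    - [[0.2,0,0],[0,0,0],1]
    - [[0.2,0,0],[0,0,0],1]
    - [[0.2,0,0],[0,0,0],1]
    - [[0.2,0,0],[0,0,0],1]
    - [[0.2,0,0],[0,0,0],1]
    - [[0.2,0,0],[0,0,0],1]
    - [[0.2,0,0],[0,0,0],1]
    - [[0.2,0,0],[0,0,0],1]
    - [[0,0,0.12],[0,0,0],1]
    - [[0,0,0.12],[0,0,0],1]
    - [[0,0,0.06],[0,0,0],1]
    - [[0,0,0.04],[0,0,0],1]
    - [[0,0,0],[0,0,0],1]

```text
clock: 16.3
position: [0.5042, -0.1978, 0.1109]
tool_rot: [3.141, 0.0, 3.003]
force: [-3.6, 1.4, 13.0]
grip_width: 0.0001
finger_force: 6.0
```

All five presses ended on the same hard stop (TCP 111 mm, 10–14 N). I lift clear and check.

Emit:
play_rows:
  plan:
    - [[0,0,-0.3],[0,0,0],1]
    - [[0,0,-0.8],[0,0,0],1]
    - [[0,0,-1],[0,0,0],1]
    - [[0,0,-1],[0,0,0],1]
    - [[0,0,-1],[0,0,0],1]
    - [[0,0,-1],[0,0,0],1]
    - [[-1,0,-1],[0,0,0],1]
    - [[-1,0,0],[0,0,0],1]
    - [[-1,0,0],[0,0,0],1]
    - [[-1,0,0],[0,0,0],1]
    - [[-1,0,0],[0,0,0],1]
    - [[-1,0,0],[0,0,0],1]
    - [[-1,0,0],[0,0,0],1]
    - [[-1,0,0],[0,0,0],1]
    - [[0,0,0],[0,0,0],1]

```text
clock: 18.18
position: [0.7031, -0.2251, 0.2623]
tool_rot: [-3.142, -0.001, 3.004]
force: [0.7, 0.0, 0.6]
grip_width: -0.0
finger_force: 0.0
```

```bash
python3 - <<'E'
from h import *
f=grab_frame("wrist");save(f,"w4.png");W=cloud(f)
g=grab_frame("top");m,P,c,sz,x,y=rack(cloud(g),g["pixels"]);print("top rack",c,sz,y)
q=W.reshape(-1,3)*1000;q=q[np.isfinite(q[:,0])]
x=np.array([.139,.9903]);y=np.array([-.9903,.139])
a=(q[:,:2]-[585,-185.5])@x;b=(q[:,:2]-[585,-185.5])@y
for t in (-80,-40,0,40,80):
    k=(abs(a+24)<5)&(q[:,2]>60)&(q[:,2]<150)
    print(t,[ (int(k2.sum()),round(float(np.median(q[k2,2])),1)) if (k2:=k&(abs(b-t-o)<3)).any() else None for o in(-7,0,7,16)], "max", q[k&(abs(b-t)<20),2].max() if (k&(abs(b-t)<20)).any() else None)
for n in ["small_rack","bottle_mid","bottle_side","dishes","slide_box","beaker"]:
    r=regions_of(n,"top")[:1]
    if r: print(n,np.round(np.nanmedian(cloud(g)[r[0]["mask"]],0),3),round(r[0]["p"],2))
print(bot.observe()["clock"])
E
```

```text
top rack [ 635.63708496 -165.67124939] (41.50981140136719, 113.58013916015625) [-0.9900102  0.1409959]
-80 [(60, 96.5), (59, 96.7), (59, 96.9), (69, 95.6)] max 98.37493810711996
-40 [(60, 96.5), (70, 96.6), (60, 96.7), (59, 95.8)] max 98.58523319718125
0 [(70, 96.5), (73, 96.7), (76, 96.7), (78, 95.9)] max 98.54517212615045
40 [(94, 96.4), (85, 96.5), None, None] max 98.72998893315697
80 [None, None, None, None] max None
small_rack [0.561 0.195 0.04 ] 0.64
bottle_mid [ 0.567 -0.006  0.054] 0.44
bottle_side [ 0.521 -0.431  0.052] 0.41
dishes [0.709 0.012 0.029] 0.75
beaker [0.493 0.413 0.038] 0.71
18.575
```

View pics/w4.png

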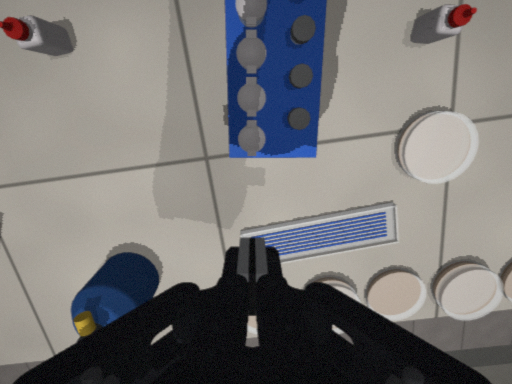

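The picture shows lids 1–4 flat and shut, with discs at (252,140), (252,97), (252,53) and (250,8) and tops at 96.5 mm. Lid 5 is out of view, so I check it in the scene and top pictures.

```bash
cat > chk.py <<'E'
from h import *
x=np.array([.139,.9903]);y=np.array([-.9903,.139])
n=0
for cam in("scene","top"):
    f=grab_frame(cam);q=cloud(f).reshape(-1,3)*1000;q=q[np.isfinite(q[:,0])]
    a=(q[:,:2]-[586,-185.3])@x;b=(q[:,:2]-[586,-185.3])@y
    for t in (40,80):
        k=(abs(a+24)<9)&(q[:,2]>60)&(q[:,2]<150)&(b-t>-20)&(b-t<20)
        print(cam,t,k.sum(),np.percentile(q[k,2],[5,50,98]).round(1) if k.any() else "hidden")
E
python3 chk.py
```

```text
scene 40 126 [65.5 95.2 98.3]
scene 80 119 [65.8 95.2 99.2]
top 40 0 hidden
top 80 0 hidden
```

```bash
python3 -c "
from workcell import bot
print(bot.job_done())"
```

```text
the job is handed in; nothing more can be done
None
```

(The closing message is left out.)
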